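Tilt a relay mounting plate into a spring-keeper tray

TASK

The relay's mounting plate lies across the open top of the grey steel tray. Fit it inside without forcing it: tilt it so that its bare end goes in first under the tray's wide flange, push it back against the sprung bar there, lay the other end down past the narrow lip and let the spring push it home, so that it lies flat on the rails, held under both flange and lip. Leave the heat sink, the capacitor behind the tray and the small die-cast box where they are.

Things in the scene. Friction and masses are not known exactly. Their poses are not given: they have to be found in the camera images.
- tray: Open tray of grey folded steel, fixed to the bench, 160 x 94 x 41 mm. Origin: centre of its underside, z up, x from the wide-flange end (cable gland outside) to the narrow-lip end. Inside the 3 mm walls: x -77 to 77, y -44 to 44. Two rails along x at y -30 and 30, tops at z 10: the plate belongs flat on them. Flange and lip turn inward at the top, z 38 to 41; the long sides have none.
- flange (a point): Middle of the free edge of the wide flange, on its top face (tray x -31, z 41). The flange covers tray x -80 to -31 and has two windows over the springs. From here to the lip the open gap is 98 mm; the plate is 120 mm long, so it passes only tilted, bare end first and pushed far back under this flange.
- lip (a point): Middle of the free edge of the narrow lip, on its top face (tray x 67, z 41). The lip covers tray x 67 to 80. The plate is home when its lip_edge meets the end wall under it: plate origin at tray (17, 0, 10) mm, axes parallel, 10 mm of the plate under the lip and 12 mm under the flange.
- keeper (a joint): Sprung steel bar across the inside of the tray under the wide flange; m, 0 = free, grows as it is pressed toward the flange end, 0.020 at its stop. Bar z 10.5 to 24.5, 78 mm wide; its face stands at tray x -39 mm minus the value. Pushes back with about 5 N at 0 and 8 N at the stop, damped. The plate clears the lip, lying flat, from 0.014 on; home is 0.004.
- plate: Loose bare-metal mounting plate 120 x 80 x 4 mm with a relay and a 15 mm high, 58 mm long terminal block; about 0.2 to 0.35 kg in all. Origin: centre of its underside; x from the bare end to the lip end; z up. It starts flat across the tray's flange and lip, askew, its bare end over the flange. Terminal block at x -17 to 41, y 20 to 34, its top 19 mm above the underside.
- bare_edge (a point): Middle of the lower edge of the plate's bare end (plate x -60, z 0). The first 43 mm of the plate from here carry nothing: this end goes in first.
- lip_edge (a point): Middle of the lower edge of the plate's other end (plate x 60, z 0). From here to the relay's face (plate x 23) the plate carries only flat screw heads and a 7 mm high brass stud at (47, 8): room for closed fingertips to press down on the plate and push on the relay.
- relay_top (a point): Centre of the top of the relay fixed on the plate: grey upright block with a black foot, 36 along plate x, 28 along plate y, 54 tall, from plate z 4 to 58; spans plate x -13 to 23, y -24 to 4. Sturdy enough to lift the plate by and to push on. Come to it from high up: right of the tray stand a 75 mm high jig and a 112 mm high box.
- heatsink: Bystander: black finned heat sink, 50 x 75 x 27 mm, flat on the bench in front of the tray. Origin: centre of its underside.
- capacitor: Bystander: blue can capacitor standing upright behind the tray, 35 mm diameter, 61 mm tall. Origin: centre of its underside.
- diecast_box: Bystander: small closed die-cast metal box with a round connector on one end, 54 x 104 x 36 mm, behind the jig to the right of the tray. Origin: centre of its underside.

How it is judged (in metres and radians):
On the way:
1. the plate is tilted, its bare edge inside under the wide flange, its other edge still above the lip (x of bare_edge in the frame of tray below -0.031 m and z of bare_edge in the frame of tray below 0.034 m and z of lip_edge in the frame of tray above 0.038 m), for 0.1 s.
At the end, for the whole second after the job is handed in: the plate lies still and flat on both rails (within 2.5 mm and 0.03 rad), its lip edge within 3.5 mm of the end wall under the narrow lip and its bare edge at least 7 mm under the wide flange (x of lip_edge in the frame of tray above 0.0735 m and z of each of lip_edge, bare_edge in the frame of tray below 0.0125 m and x of bare_edge in the frame of tray below -0.038 m and y of plate in the frame of tray between -0.006 and 0.006 m and angle between the x axis of plate and the x axis of tray, either way round below 0.06 rad and angle between plate's own z axis and vertical below 0.03 rad and linear speed of plate below 0.01 m/s); the robot touches nothing.
It fails at once if the heat sink is shifted by more than 2 cm or knocked over (distance of heatsink from where it was at the start of the episode above 0.02 m).
It fails at once if the capacitor is shifted by more than 2 cm or knocked over (distance of capacitor from where it was at the start of the episode above 0.02 m or angle between capacitor's own z axis and vertical above 0.3 rad).
It fails at once if the die-cast box is shifted by more than 2 cm or knocked over (distance of diecast_box from where it was at the start of the episode above 0.02 m).
It fails at once if the plate is forced: pressed against the tray or its bar with more than 80 N (contact force between plate and tray above 80 N).
It also fails if it takes over 61 s, if anything falls off the work surface, if the arm or the gripper's body presses on something with over 40 N, if the wrist force passes 120 N, or if a joint passes its speed limit or range.

ROBOT

A 6-joint arm with a two-finger parallel gripper is mounted at the origin on a cart in front of the work surface, level with it; the furniture and walls round the work are solid. World frame = base frame: x ahead of the robot, y to its left, z up, the work surface at z = 0. Lengths are in mm, angles in rad, forces in N, time in s.
With the tool pointing down it reaches from about 350 to 775 mm from the base axis. Payload 7.3 kg.
Tool frame: the origin (TCP) lies midway between the tips of the shut fingers; the grasp point (between the pads) lies 19 mm behind it; z points along the fingers, y is the line along which they close (so a half turn about z gives the same grasp; the last joint's range is limited). The gripper opens to 92 mm and grips with 3 to 60 N. Pads are 19 mm wide; open, the fingers measure 130 mm over their backs; the gripper's body (75 mm by 190 mm) begins 47 mm behind the grasp point.
Start: joints at [1.141, 0.342, 1.524, -0, 1.275, -0.146], TCP at [146.988, 504.023, 226.741] pointing down, gripper open.
Joint ranges: [-2.53, 2.53], [-0.77, 2.02], [0.04, 2.7], [-1, 4.14], [0.28, 2.66], [-3.11, 3.11]. Speed limits (rad/s): [2.57, 2.57, 3.14, 3.14, 3.14, 3.14].

INTERFACE

Orientations are given as [roll, pitch, yaw] about the fixed x, y, z axes, in that order (R = Rz(yaw) Ry(pitch) Rx(roll)).
In Python, from plant import monitor, optics, workorder gives the robot as it stands. The module is installed in compiled form; this text tells all that it offers.
- The arm moves only by the tool servo_tool, never from a script. Its arguments are lists of equal length, an entry for each row: "linear": the shift along the tool's x, y, z as a fraction of full scale, a list of three; "spin": the turn about the tool's z as a fraction of full scale. In form: {"linear": [[dx, dy, dz], ...], "spin": [spin, ...]}. A call has exactly 8 rows; each row shifts and turns the commanded pose from where the row before left it, along the tool's axes as they then stand; what a row does not reach is not made up. Full scale, the value 1, is 200 mm for a shift and 90 degrees for a turn. A row lasts 1/8 s, in which the tool goes at most 62.5 mm and 10.7 degrees, less where a joint would pass 70% of its speed; a pose out of reach is approached as far as the arm can. A call with a number of a shift or a turn outside -1 to 1 is refused whole. A call with a gripper value outside its range is refused whole. "hand" is the opening, from -1 (shut) to 1 (fully open), set as the call begins (left out, the last holds). The fingers move at their own pace and stop on an object; the grip force is fixed at half the most. Time passes only in rows, so rows that do not move let the fingers close, or fill a call up. It gives the time, the measured TCP pose, the force, the opening and the grip force at its end, in the units of the state.
- monitor.get_obs(): the state, without advancing time (a new reading comes with each control period).
- optics.capture(name): name is "side" or "top" or "wrist"; returns a dict with "frame" (400x640x3 uint8, blue, green, red), "K" (3x3 intrinsics, pixels), "D" ([k1, k2, p1, p2, k3] as OpenCV has them; the pictures are not rectified), "world_to_cam" (4x4, takes a point from world to camera coordinates). Camera axes: x right, y down, z forward; pixel columns grow to the right and rows downward; lengths in mm; the calibration is good to about 2 mm. A picture is of the moment at which its call begins. There is no depth.
- workorder.close_job(): hands the job in; it is judged then, once.
The state is a dict: "time": time; "joint_positions": joint angles; "dq": joint speeds; "tau": joint torques, N m; "tool_pos": TCP position; "tcp_rot": TCP orientation; "contact_force": force on the tool from outside, world axes, zero at the start; "moment": the same for the moment, N m; "grip_width": finger opening in mm; "finger_force": force on a finger pad.
Only numpy, scipy, OpenCV 4.12 (cv2) and the standard library are available. Lean on these libraries where they do the work, as an engineer would, in place of code of your own. Each camera call takes 0.05 s, during which the arm holds its last target. There are 200 camera calls.

## Working session

There is one attempt and no reset: what is moved stays moved. The work goes in short steps, Python scripts to look and compute and a tool call to move; the robot and the scene stay as the last step left them, time stands still between calls to the robot, and variables do not carry over. Pictures are saved under pics/ and viewed, at most 10 in all, crops included, and the job is handed in when it is done.

Besides the shell and the picture viewer there is one more tool, called after ">>>" in YAML: its name, and indented under it one key for each argument. servo_tool: Moves the arm, as the interface text tells. Shift numbers are shares of 200 mm and turn numbers shares of 90 degrees, none past 1 either way. Its arguments: {"type":"object","properties":{"linear":{"type":"array","items":{"type":"array","items":{"type":"number","minimum":-1,"maximum":1}}},"spin":{"type":"array","items":{"type":"number","minimum":-1,"maximum":1}},"hand":{"type":"number"}},"required":["linear","spin"]}

```bash
mkdir -p pics; ls
python3 - <<'E'
from plant import monitor, optics
import cv2,numpy as np
print(monitor.get_obs())
for n in("top","side"):
    c=optics.capture(n); cv2.imwrite(f"pics/{n}0.png",c["frame"]); print(n,c["K"].tolist(),c["D"],np.round(c["world_to_cam"],4).tolist())
E
```

```text
pics
{'time': 0.0, 'joint_positions': array([ 1.14101287e+00,  3.42724821e-01,  1.52506391e+00, -1.09074296e-05,
        1.27535757e+00, -1.46005804e-01]), 'dq': array([ 0.00078534, -0.00110922, -0.00160329, -0.0027479 , -0.00068453,
        0.00019883]), 'tau': array([ 1.04576040e-03, -4.31242096e+01, -2.44219619e+01,  7.18409009e-02,
        5.60849416e-02, -1.40996613e-04]), 'tool_pos': array([146.80082268, 503.62362566, 226.02749754]), 'tcp_rot': array([-3.14005402e+00, -2.15717427e-04,  2.85781802e+00]), 'contact_force': array([ 0.38290053,  0.38793758, -0.7672131 ]), 'moment': array([0.01323197, 0.02355076, 0.00324947]), 'finger_force': 0.0, 'grip_width': 91.5474580443281}
top [[377.27725492554384, 0.0, 318.82584889753946], [0.0, 377.27725492554384, 205.65795367183358], [0.0, 0.0, 1.0]] [-0.06346079  0.          0.          0.          0.        ] [[0.0178, -0.9998, -0.0071, 373.6898], [-0.993, -0.0168, -0.1172, 583.8296], [0.1171, 0.0092, -0.9931, 872.724], [0.0, 0.0, 0.0, 1.0]]
side [[418.76209644481537, 0.0, 316.90039852688085], [0.0, 418.76209644481537, 202.73654160286378], [0.0, 0.0, 1.0]] [-0.10495403  0.          0.          0.          0.        ] [[0.8007, -0.5989, -0.0158, -227.4077], [-0.3948, -0.5076, -0.7658, 491.4712], [0.4506, 0.6194, -0.6429, 433.763], [0.0, 0.0, 0.0, 1.0]]
```

View pics/top0.png

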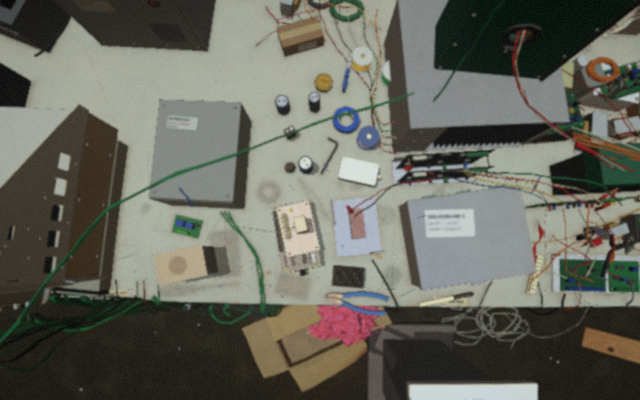

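View pics/side0.png

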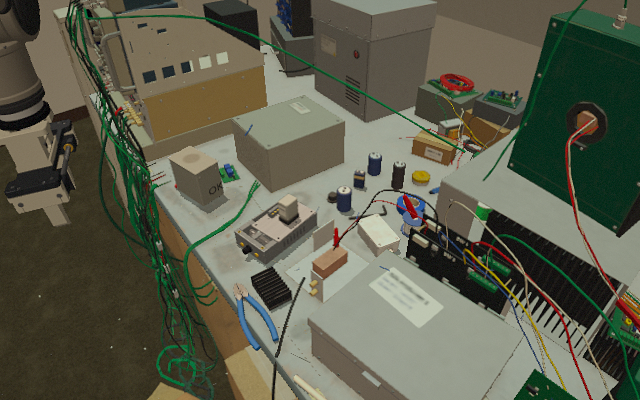

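The top view shows the tray with its plate at about (298,237), gland at its lower end (305,272), relay near (303,227), heat sink (348,275), capacitor (305,163) and die-cast box (358,170). The side view shows the tray at (277,230). I'll enlarge both.

Run:
```python
import cv2,numpy as np
a=cv2.imread("pics/top0.png")[190:285,260:345]; b=cv2.imread("pics/side0.png")[185:270,225:325]
a=cv2.resize(a,None,fx=6,fy=6,interpolation=cv2.INTER_CUBIC)[:570]; b=cv2.resize(b,None,fx=2.9,fy=2.9,interpolation=cv2.INTER_CUBIC)
o=np.zeros((570,800,3),np.uint8); o[:a.shape[0],:510]=a; o[:b.shape[0],510:510+b.shape[1]]=b[:, :290]
cv2.imwrite("pics/crop1.png",o)
```

```text
(no output)
```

View pics/crop1.png

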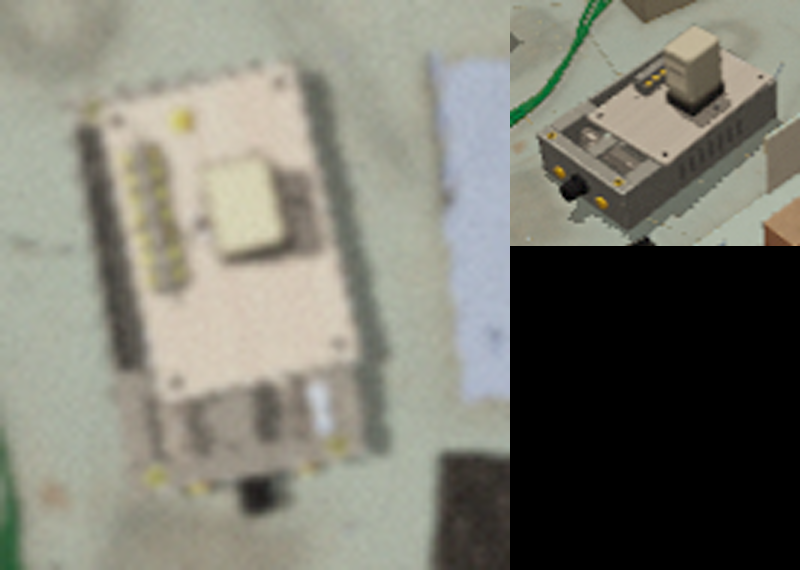

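The enlarged top view gives plate corners at about crop (85,110), (293,65), (358,352), (160,403), and the gland end of the tray at (122,478)–(385,440), with the gland toward the robot. The side view agrees. I'll cast rays.

```bash
cat > h.py <<'E'
import cv2,numpy as np
from plant import monitor,optics
def ray(c,px,z):
    p=cv2.undistortPoints(np.array(px,float).reshape(-1,1,2),c["K"],c["D"]).reshape(-1,2)
    T=c["world_to_cam"]; R=T[:3,:3]; o=-R.T@T[:3,3]
    d=np.c_[p,np.ones(len(p))]@R
    return o+d*((z-o[2])/d[:,2])[:,None]
def proj(c,P):
    T=c["world_to_cam"]; r,_=cv2.Rodrigues(T[:3,:3])
    return cv2.projectPoints(np.array(P,float),r,T[:3,3],c["K"],c["D"])[0].reshape(-1,2)
E
python3 - <<'E'
from h import *
c=optics.capture("top")
f=lambda L:[(260+x/6-.4,190+y/6-.4) for x,y in L]
print(ray(c,f([(85,110),(293,65),(358,352),(160,403)]),45).round(1))
print(ray(c,f([(122,478),(385,442)]),41).round(1))
print("relay",ray(c,f([(207,163),(268,155),(283,243),(222,255)]),99).round(1))
print("jig/box edges",ray(c,[(333,200),(340,257)],75).round(0).tolist(),ray(c,[(401,203),(412,288)],112).round(0).tolist())
E
```

```text
[[568.9 491.1  45. ]
 [588.3 408.7  45. ]
 [475.2 380.9  45. ]
 [453.9 458.1  45. ]]
[[424.3 472.6  41. ]
 [440.3 369.7  41. ]]
relay [[543.9 437.9  99. ]
 [547.3 415.3  99. ]
 [514.6 409.   99. ]
 [509.8 431.5  99. ]]
jig/box edges [[586.0, 351.0, 75.0], [456.0, 333.0, 75.0]] [[577.0, 202.0, 112.0], [393.0, 179.0, 112.0]]
```

>>> servo_tool:
  linear:
    - [-0.24,0.018,0]
    - [-0.24,0.018,0]
    - [-0.24,0.018,0]
    - [-0.24,0.018,0]
    - [-0.24,0.018,0]
    - [-0.24,0.018,0]
    - [-0.24,0.018,-0.05]
    - [0,0,0]
  spin: [0,0,0,0,0,0,0,0]
  hand: 1

```text
time: 1.15
tool_pos: [479.8, 432.7, 236.2]
tcp_rot: [3.142, 0.001, 2.854]
contact_force: [-0.5, -0.5, -0.0]
grip_width: 91.8
finger_force: 0.0
```

>>> servo_tool:
  linear:
    - [0,0,0]
    - [0,0,0]
    - [0,0,0]
    - [0,0,0]
    - [0,0,0]
    - [0,0,0]
    - [0,0,0]
    - [0,0,0]
  spin: [-0.057,-0.057,-0.057,-0.057,-0.057,-0.057,0,0]

```text
time: 2.15
tool_pos: [476.0, 434.3, 236.6]
tcp_rot: [3.142, -0.0, -2.889]
contact_force: [-0.2, 0.1, 0.5]
grip_width: 92.2
finger_force: 0.0
```

Run:
```python
from h import *
o=monitor.get_obs(); print(o["tool_pos"],o["tcp_rot"],o["joint_positions"].round(2))
c=optics.capture("wrist"); cv2.imwrite("pics/w1.png",c["frame"]); print(c["world_to_cam"].round(3).tolist())
```

```text
[476.00558086 434.34014704 236.57507594] [ 3.14157477e+00 -4.64762379e-04 -2.88933403e+00] [ 0.62  0.56  1.14  0.    1.44 -1.2 ]
[[-0.25, 0.968, 0.0, -303.153], [0.924, 0.238, 0.299, -584.013], [0.29, 0.075, -0.954, 230.232], [0.0, 0.0, 0.0, 1.0]]
```

View pics/w1.png

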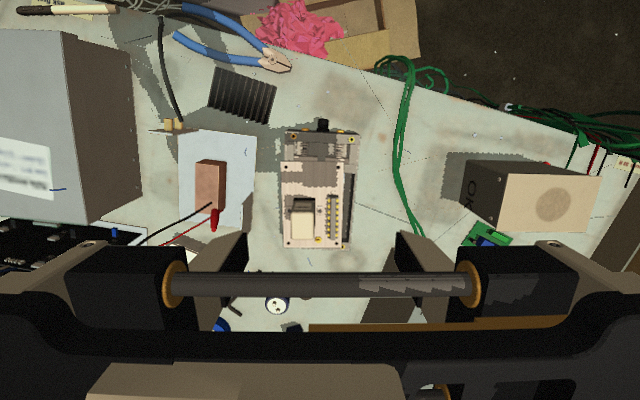

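The wrist view shows the tray at (320,190), plate corners near (283,162)–(344,165)–(350,248)–(283,249), relay top at (302,222), gland up at (322,124). I'll enlarge it.

Run:
```python
import cv2
a=cv2.imread("pics/w1.png")[112:262,260:380]
cv2.imwrite("pics/crop2.png",cv2.resize(a,None,fx=4,fy=4,interpolation=cv2.INTER_CUBIC))
```

```text
(no output)
```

View pics/crop2.png

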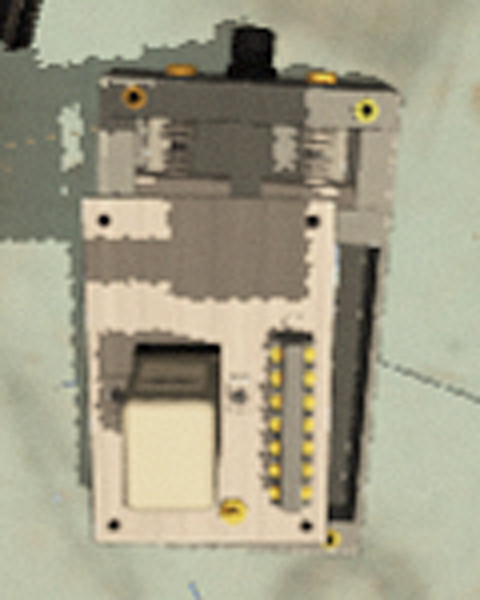

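Run:
```python
from h import *
c=optics.capture("wrist")
f=lambda L:[(260+x/4-.4,112+y/4-.4) for x,y in L]
ang=lambda a,b:np.degrees(np.arctan2(*(b-a)[1::-1])).round(1)
P=ray(c,f([(80,198),(335,200),(326,543),(95,543)]),45);print(P.round(1),ang(P[0],P[3]),ang(P[1],P[2]),ang(P[0],P[1])-90,ang(P[3],P[2])-90,P.mean(0))
T=ray(c,f([(100,80),(398,92),(358,550)]),41);print(T.round(1),ang(T[1],T[2]),ang(T[0],T[1])-90, np.linalg.norm(T[2]-T[1]),np.linalg.norm(T[0]-T[1]))
V=ray(c,f([(133,97),(367,110),(331,540)]),41);print("rivets",V.round(1),ang(V[1],V[2]),ang(V[0],V[1])-90)
R=ray(c,f([(130,403),(215,403),(212,508),(128,506)]),99);print("relay",R.round(1),R.mean(0),ang(R[0],R[3]),ang(R[1],R[2]))
```

```text
[[470.6 380.9  45. ]
 [451.3 458.5  45. ]
 [567.  488.1  45. ]
 [587.  410.8  45. ]] 14.4 14.4 14.0 14.5 [518.98981758 434.56454718  45.        ]
[[434.1 378.8  41. ]
 [414.6 468.6  41. ]
 [568.8 500.5  41. ]] 11.7 12.200000000000003 157.47062541620122 91.93531951252955
rivets [[436.6 389.8  41. ]
 [422.3 460.9  41. ]
 [567.4 490.3  41. ]] 11.5 11.400000000000006
relay [[512.5 411.8  99. ]
 [506.5 434.9  99. ]
 [538.2 441.9  99. ]
 [543.6 418.3  99. ]] [525.21510367 426.73198751  99.        ] 11.6 12.5
```

>>> servo_tool:
  linear:
    - [-0.128,-0.05,0]
    - [-0.128,-0.05,0.0]
    - [0,0,0.2]
    - [0,0,0.2]
    - [0,0,0.2]
    - [0,0,0.06]
    - [0,0,0]
    - [0,0,0]
  spin: [0,0,0,0,0,0,0,0]
  hand: 1

```text
time: 3.25
tool_pos: [532.2, 428.3, 106.9]
tcp_rot: [3.14, 0.003, -2.888]
contact_force: [0.4, 0.2, 0.4]
grip_width: 91.4
finger_force: 0.0
```

Run:
```python
from h import *
o=monitor.get_obs(); print(o["tool_pos"].round(1),o["tcp_rot"].round(3))
c=optics.capture("wrist"); cv2.imwrite("pics/w2.png",c["frame"]);c=optics.capture("side"); cv2.imwrite("pics/s2.png",cv2.resize(c["frame"][170:290,180:360],None,fx=3,fy=3));
```

```text
[532.2 428.3 106.9] [ 3.140e+00  3.000e-03 -2.888e+00]
```

View pics/w2.png

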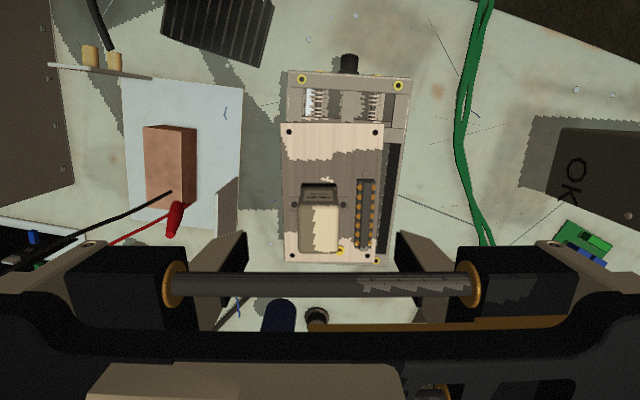

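The wrist view shows the relay at (319,220) centred between the fingers, tray rivets at (302,79), (398,85), (376,261), capacitor at (279,315) beyond.

Run:
```python
from h import *
c=optics.capture("wrist")
V=ray(c,[(302,79),(398,85),(376,261)],41);print(V.round(1))
x=V[2]-V[1];a=np.arctan2(x[1],x[0]);b=np.arctan2(*(V[1]-V[0])[1::-1])-np.pi/2;print(np.degrees([a,b]),np.linalg.norm(x[:2]),np.linalg.norm((V[1]-V[0])[:2]))
print("centre",(V[0]+V[2])/2)
print("plate",ray(c,[(281,124),(384,123),(380,263),(285,262)],45).round(1))
print("cap top", ray(c,[(264,300),(295,300)],61).round(0))
```

```text
[[435.9 390.4  41. ]
 [421.8 460.7  41. ]
 [567.3 490.3  41. ]]
[11.50076373 11.39169954] 148.56414011787678 71.68748358435924
centre [501.63597746 440.34791068  41.        ]
plate [[471.3 382.7  45. ]
 [450.9 458.2  45. ]
 [566.3 492.9  45. ]
 [586.4 411.   45. ]]
cap top [[618. 401.  61.]
 [611. 427.  61.]]
```

>>> servo_tool:
  linear:
    - [0,0,0.05]
    - [0,0,0.05]
    - [0,0,0.05]
    - [0,0,0.013]
    - [0,0,0]
    - [0,0,0]
    - [0,0,0]
    - [0,0,0]
  spin: [0,0,0,0,0,0,0,0]

```text
time: 4.4
tool_pos: [531.3, 427.7, 72.5]
tcp_rot: [3.141, 0.001, -2.888]
contact_force: [0.3, 0.0, -0.5]
grip_width: 91.8
finger_force: 0.0
```

Run:
```python
from h import *
im=cv2.imread("pics/top0.png"); s=cv2.imread("pics/side0.png")
o=np.zeros((480,800,3),np.uint8)
o[:,:400]=cv2.resize(im[140:188,285:325],(400,480),interpolation=cv2.INTER_CUBIC)
o[:,400:]=cv2.resize(s[168:216,325:365],(400,480),interpolation=cv2.INTER_CUBIC)
cv2.imwrite("pics/cap.png",o)
```

```text
(no output)
```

View pics/cap.png

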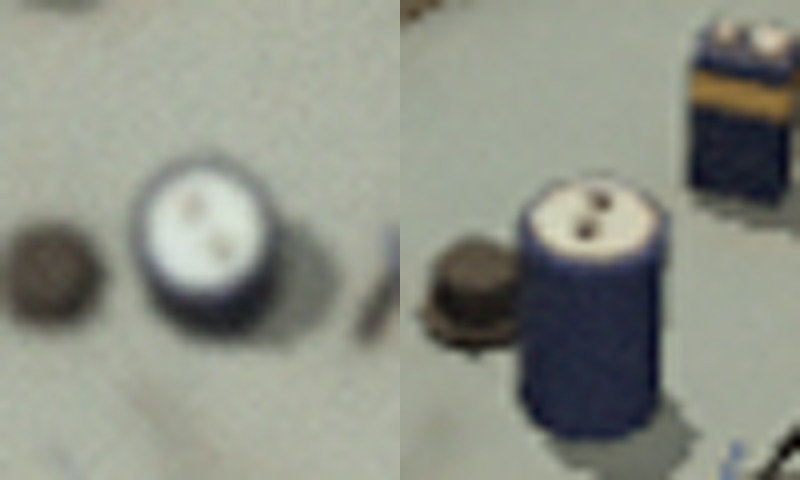

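The capacitor's top centre is at crop (207,232), which is top-view pixel (305.3,162.8). In the side view it is at (344.0,189.5).

Run:
```python
from h import *
q=[]
for n,p in(("top",[(305.3,162.8)]),("side",[(343.9,189.7)])):
    c=optics.capture(n); C=ray(c,p,61)[0]; d=C[:2]-[501.6,440]; a=.2007
    q.append((n,C.round(1),(d@[np.cos(a),np.sin(a)]).round(1),(d@[-np.sin(a),np.cos(a)]).round(1)))
print(q)
```

```text
[('top', array([676.2, 417.5,  61. ]), np.float64(166.6), np.float64(-56.9)), ('side', array([670.8, 412.9,  61. ]), np.float64(160.4), np.float64(-60.3))]
```

>>> servo_tool:
  linear:
    - [0,0,0]
    - [0,0,0]
    - [0,0,0]
    - [0,0,0]
    - [0,0,0]
    - [0,0,0]
    - [0,0,0]
    - [0,0,0]
  spin: [0,0,0,0,0,0,0,0]
  hand: -1

```text
time: 5.5
tool_pos: [531.3, 427.4, 72.2]
tcp_rot: [-3.141, 0.0, -2.888]
contact_force: [-0.0, -1.2, -0.3]
grip_width: 27.7
finger_force: 30.0
```

>>> servo_tool:
  linear:
    - [0,0,-0.025]
    - [0,0,-0.025]
    - [0,0,0]
    - [0,0,0]
    - [-0.04,0.021,0]
    - [-0.06,0.021,0]
    - [0,0,0]
    - [0,0,0]
  spin: [0,0,0.017,0.017,0,0,0,0]

```text
time: 6.5
tool_pos: [548.8, 439.7, 81.7]
tcp_rot: [-3.141, -0.001, -2.942]
contact_force: [-0.8, -0.1, -3.1]
grip_width: 27.7
finger_force: 30.0
```

```bash
cat >> h.py <<'E'
A=.2007; CT=np.array([501.6,440.])
def tt():
    o=monitor.get_obs(); d=o["tool_pos"][:2]-CT; c,s=np.cos(A),np.sin(A)
    print("tray TCP",(d@[c,s]).round(1),(d@[-s,c]).round(1),o["tool_pos"][2].round(1),"yaw err",(o["tcp_rot"][2]+np.pi-A).round(4),"F",o["contact_force"].round(1),"grip",round(o["grip_width"],1),"t",o["time"])
def side(f,x0=180,y0=150,w=200,h=140,k=4):
    c=optics.capture("side"); cv2.imwrite(f,cv2.resize(c["frame"][y0:y0+h,x0:x0+w],None,fx=k,fy=k,interpolation=cv2.INTER_CUBIC))
E
python3 - <<'E'
from h import *
tt(); side("pics/s3.png")
for th,B in [(0,(-23,44)),(3,(-24,38)),(7,(-26,30)),(12,(-27,21)),(18.3,(-27,10)),(17,(-34,10)),(15.6,(-43,10)),(15,(-49,10)),(15,(-55,10)),(10,(-55,10)),(5,(-55,10)),(0,(-55,10)),(0,(-43,10))]:
    t=np.radians(th);c,s=np.cos(t),np.sin(t); print(th,B,np.round([B[0]+70*c-46*s,B[1]+70*s+46*c-15],1), "z under at lip", round(B[1]+(67-B[0])*np.tan(t),1))
E
```

```text
tray TCP 46.2 -9.7 81.7 yaw err -0.0006 F [-0.8 -0.1 -3.1] grip 27.7 t 6.5
0 (-23, 44) [47. 75.] z under at lip 44.0
3 (-24, 38) [43.5 72.6] z under at lip 42.8
7 (-26, 30) [37.9 69.2] z under at lip 41.4
12 (-27, 21) [31.9 65.5] z under at lip 41.0
18.3 (-27, 10) [25.  60.7] z under at lip 41.1
17 (-34, 10) [19.5 59.5] z under at lip 40.9
15.6 (-43, 10) [12.1 58.1] z under at lip 40.7
15 (-49, 10) [ 6.7 57.5] z under at lip 41.1
15 (-55, 10) [ 0.7 57.5] z under at lip 42.7
10 (-55, 10) [ 5.9 52.5] z under at lip 31.5
5 (-55, 10) [10.7 46.9] z under at lip 20.7
0 (-55, 10) [15. 41.] z under at lip 10.0
0 (-43, 10) [27. 41.] z under at lip 10.0
```

View pics/s3.png

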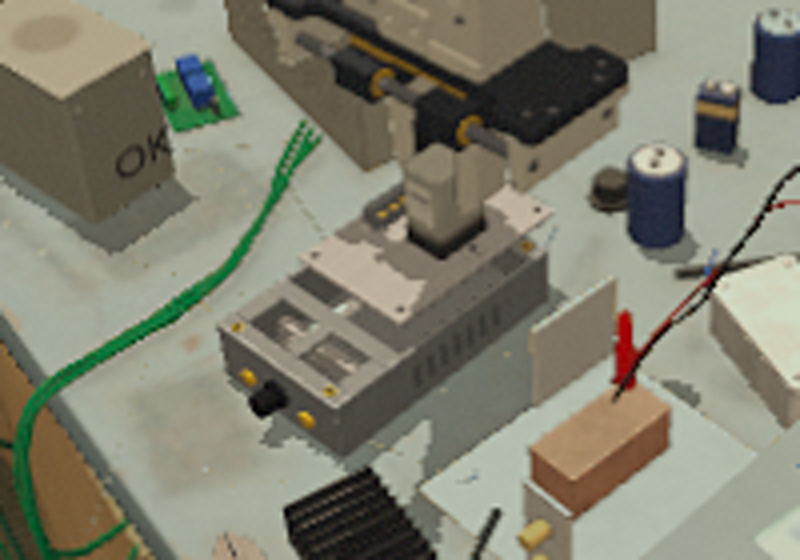

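The side view shows the plate held clear of the tray, lip end overhanging at (540,210), bare end just past the flange edge. Next I tilt it over the lip.

>>> servo_tool:
  linear:
    - [-0.004,0,0.017]
    - [0,0,0.017]
    - [0.009,0,0.006]
    - [0.009,0,0.006]
    - [0.014,0,0.009]
    - [0.014,0,0.009]
    - [0,0,0]
    - [0,0,0]
  spin: [0,0,0,0,0,0,0,0]

```text
time: 7.55
tool_pos: [541.8, 438.6, 70.8]
tcp_rot: [3.14, 0.003, -2.942]
contact_force: [3.0, -0.4, 5.5]
grip_width: 27.6
finger_force: 30.0
```

Run:
```python
from h import *
tt(); side("pics/s4.png",225,170,90,75,8)
```

```text
tray TCP 39.1 -9.4 70.8 yaw err -0.0008 F [ 3.  -0.4  5.5] grip 27.6 t 7.55
```

View pics/s4.png

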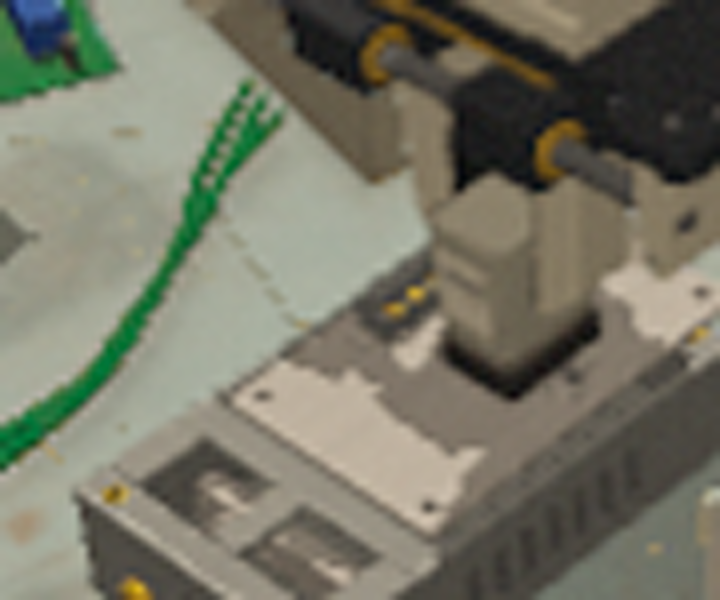

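Run:
```python
from h import *
c=optics.capture("side")
def w(x,y,z): return [CT[0]+x*np.cos(A)-y*np.sin(A),CT[1]+x*np.sin(A)+y*np.cos(A),z]
f=lambda P:((proj(c,P)-[225,170]+.4)*8).round(0).tolist()
print("flange edge",f([w(-31,47,41),w(-31,-47,41)]),"lip corner",f([w(80,-47,41)]))
for th,B in [(0,(-25,45)),(3,(-26,37)),(6,(-26,31)),(9,(-26,25))]:
    t=np.radians(th);cc,s=np.cos(t),np.sin(t)
    g=lambda u,y:w(B[0]+u*cc-4*s,y,B[1]+u*s+4*cc)
    print(th,f([g(0,40),g(0,-40),g(120,-40)]))
```

```text
flange edge [[205.0, 390.0], [446.0, 550.0]] lip corner [[732.0, 335.0]]
0 [[235.0, 368.0], [441.0, 503.0], [749.0, 276.0]]
3 [[235.0, 392.0], [440.0, 527.0], [746.0, 283.0]]
6 [[237.0, 409.0], [442.0, 544.0], [744.0, 283.0]]
9 [[239.0, 426.0], [443.0, 561.0], [742.0, 285.0]]
```

>>> servo_tool:
  linear:
    - [0.004,0,0.007]
    - [0.004,0,0.007]
    - [0.004,0,0.007]
    - [0.004,0,0.007]
    - [0,0,0]
    - [0,0,0]
    - [0,0,0]
    - [0,0,0]
  spin: [0,0,0,0,0,0,0,0]

```text
time: 8.65
tool_pos: [536.8, 437.6, 66.0]
tcp_rot: [3.141, -0.001, -2.941]
contact_force: [-4.5, -3.3, 14.0]
grip_width: 28.1
finger_force: 30.0
```

```bash
cat >> h.py <<'E'
def w(x,y,z): return [CT[0]+x*np.cos(A)-y*np.sin(A),CT[1]+x*np.sin(A)+y*np.cos(A),z]
def fit():
    # tilt from edge rows: plate right long edge (bright/shadow against tray) is hard; use relay's left-front top edge instead
    pass
E
python3 - <<'E'
from h import *
tt(); 
c=optics.capture("wrist"); cv2.imwrite("pics/w5.png",c["frame"])
side("pics/s5.png",225,170,90,75,8)
E
```

```text
tray TCP 34.0 -9.3 66.0 yaw err -0.0004 F [-4.5 -3.3 14. ] grip 28.1 t 8.65
```

View pics/s5.png

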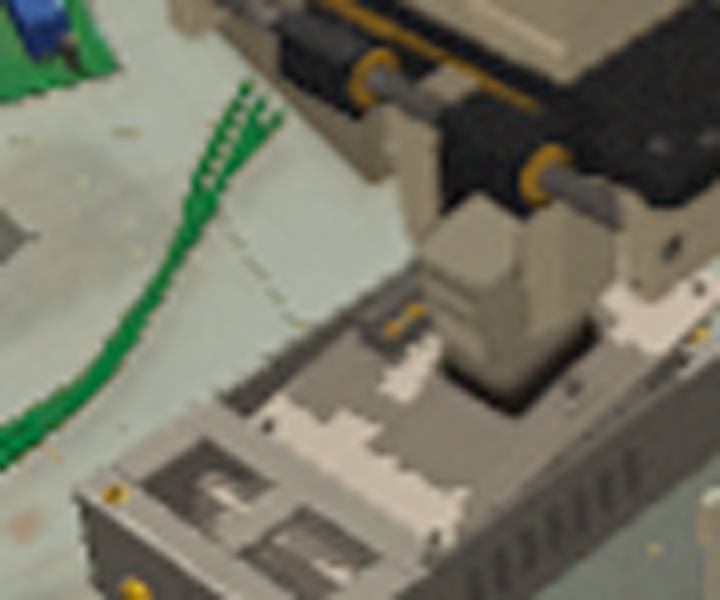

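The picture shows the bare end sunk below the flange edge (screw holes at (268,425) and (433,538) in the crop) and the lip end raised. I'll compute the tilt from these holes.

```bash
cat >> h.py <<'E'
from scipy.optimize import least_squares
def solve(c,px,H,g=(-26,25,.15,0)):
    # px: observed pixels of plate points H (u from bare edge, y, w); solve B x,z, tilt, y
    def m(p):
        cc,s=np.cos(p[2]),np.sin(p[2])
        return [w(p[0]+u*cc-h*s,p[3]+y,p[1]+u*s+h*cc) for u,y,h in H]
    r=least_squares(lambda p:(proj(c,m(p))-px).ravel(),g); return r.x,r.fun
E
python3 - <<'E'
from h import *
c=optics.capture("wrist").copy(); c["world_to_cam"]=np.array([[-0.25,0.968,0,-303.153],[0.924,0.238,0.299,-584.013],[0.29,0.075,-0.954,230.232],[0,0,0,1]])
f=lambda L:[(260+x/4-.4,112+y/4-.4) for x,y in L]
X=ray(c,f([(104,220),(312,220),(307,525),(114,525)]),45)[:,:2]-[519,434.6]
a=np.radians(14.3); print((X@np.array([[np.cos(a),-np.sin(a)],[np.sin(a),np.cos(a)]])).round(1))
s=optics.capture("side")
# holes at +-52, +-32?; relay top corners w=58
px=lambda L:np.array([(225+x/8-.4,170+y/8-.4) for x,y in L])
H=[(8,33,4),(8,-33,4),(112,-33,4)]
for L in ([(262,397),(428,507),(703,292)],[(268,425),(433,538),(700,290)]):
    x,r=solve(s,px(L),H); print(x.round(3),np.degrees(x[2]).round(1),r.round(1))
E
```

```text
[[-53.4 -33. ]
 [-53.6  32.5]
 [ 52.5  32.9]
 [ 52.7 -33.3]]
[-36.557  45.64    0.058  -7.356] 3.3 [-0.3 -0.2  0.4  0.1 -0.2  0. ]
[-35.497  33.717   0.178  -7.405] 10.2 [-0.3  0.   0.4 -0.  -0.1  0. ]
```

Run:
```python
from h import *
s=optics.capture("side")
px=lambda L:np.array([(225+x/8-.4,170+y/8-.4) for x,y in L])
H=[(7,33,4),(7,-33,4),(112.5,-33,4)]
for L in ([(262,397),(428,507),(703,292)],[(268,425),(433,538),(700,290)]):
    P=px(L)
    def m(p):
        cc,q=np.cos(p[2]),np.sin(p[2]); return [w(p[0]+u*cc-h*q,.5+y,p[1]+u*q+h*cc) for u,y,h in H]
    r=least_squares(lambda p:(proj(s,m(p))-P).ravel(),(-26,25,.1)); p=r.x
    print(p.round(2),np.degrees(p[2]).round(1),r.fun.round(1),"under at lip",p[1]+(67-p[0])*np.tan(p[2]),"pivot u=70,w=46",m(p) and (p[0]+70*np.cos(p[2])-46*np.sin(p[2]),p[1]+70*np.sin(p[2])+46*np.cos(p[2])-15))
```

```text
[-29.2   36.4    0.06] 3.2 [-0.  -0.1  0.3  0.  -0.4  0. ] under at lip 41.71900050074728 pivot u=70,w=46 (np.float64(38.150395124136985), np.float64(71.19339565362992))
[-28.12  24.39   0.17] 10.0 [-0.1  0.1  0.3 -0.2 -0.3  0.1] under at lip 41.15278423204715 pivot u=70,w=46 (np.float64(32.83401196024503), np.float64(66.84179593010107))
```

>>> servo_tool:
  linear:
    - [0.012,0,0.004]
    - [0.012,0,0.004]
    - [0.012,0,0.004]
    - [0.012,0,0.004]
    - [0.012,0,0.004]
    - [0.012,0,0.004]
    - [0,0,0]
    - [0,0,0]
  spin: [0,0,0,0,0,0,0,0]

```text
time: 9.9
tool_pos: [523.3, 434.9, 59.3]
tcp_rot: [3.141, -0.0, -2.941]
contact_force: [0.2, 0.2, 6.4]
grip_width: 27.6
finger_force: 30.0
```

Run:
```python
from h import *
tt()
```

```text
tray TCP 20.3 -9.3 59.3 yaw err -0.0006 F [0.2 0.2 6.4] grip 27.6 t 9.9
```

>>> servo_tool:
  linear:
    - [0.01,0,0.001]
    - [0.01,0,0.001]
    - [0.01,0,0.001]
    - [0.01,0,0.001]
    - [0,0,0.001]
    - [0,0,0]
    - [0,0,0]
    - [0,0,0]
  spin: [0,0,0,0,0,0,0,0]

```text
time: 10.9
tool_pos: [516.4, 433.1, 57.5]
tcp_rot: [3.141, 0.001, -2.942]
contact_force: [5.4, 1.6, 0.6]
grip_width: 27.8
finger_force: 30.0
```

Run:
```python
from h import *
tt(); o=monitor.get_obs(); print(o["moment"])
c=optics.capture("side"); cv2.imwrite("pics/s6.png",c["frame"])
c=optics.capture("wrist"); cv2.imwrite("pics/w6.png",c["frame"])
```

```text
tray TCP 13.1 -9.7 57.5 yaw err -0.0012 F [5.4 1.6 0.6] grip 27.8 t 10.9
[ 0.32490042 -1.0020274  -0.07497878]
```

>>> servo_tool:
  linear:
    - [0.008,0,0]
    - [0.008,0,0]
    - [0.008,0,0]
    - [0.008,0,0]
    - [0.008,0,0]
    - [0.008,0,0]
    - [0,0,0]
    - [0,0,0]
  spin: [0,0,0,0,0,0,0,0]

```text
time: 12.0
tool_pos: [507.5, 431.3, 57.7]
tcp_rot: [3.141, 0.002, -2.942]
contact_force: [7.5, 0.9, -0.2]
grip_width: 27.7
finger_force: 30.0
```

Run:
```python
from h import *
tt()
```

```text
tray TCP 4.0 -9.7 57.7 yaw err -0.0012 F [ 7.5  0.9 -0.2] grip 27.7 t 12.0
```

>>> servo_tool:
  linear:
    - [0.008,0,0]
    - [0.007,0,0]
    - [0,0,0.005]
    - [-0.004,0,0.005]
    - [-0.004,0,0.005]
    - [0,0,0]
    - [0,0,0]
    - [0,0,0]
  spin: [0,0,0,0,0,0,0,0]

```text
time: 13.0
tool_pos: [506.0, 431.0, 56.0]
tcp_rot: [3.141, 0.002, -2.942]
contact_force: [5.4, -0.2, 7.6]
grip_width: 27.8
finger_force: 30.0
```

Run:
```python
from h import *
tt()
c=optics.capture("side"); g=cv2.cvtColor(c["frame"],cv2.COLOR_BGR2GRAY)
cv2.imwrite("pics/s7.png",c["frame"])
# lip-end hole: darkest blob near predictions for several tilts
H=lambda bx,bz,th,u,y,h:w(bx+u*np.cos(th)-h*np.sin(th),.4+y,bz+u*np.sin(th)+h*np.cos(th))
for d in(18,15,12,9,6,3): print(d,proj(c,[H(-54,10,np.radians(d),112.5,-33,4),H(-54,10,np.radians(d),107,8,11),H(-54,10,np.radians(d),47,-24,58)]).round(1).tolist())
b=c["frame"].astype(int); hsv=cv2.cvtColor(c["frame"],cv2.COLOR_BGR2HSV)
m=cv2.inRange(hsv,(15,130,90),(35,255,255)); n,_,st,ce=cv2.connectedComponentsWithStats(m)
print("yellow",[(ce[i].round(1).tolist(),int(st[i,4])) for i in range(1,n) if 230<ce[i][0]<330 and 170<ce[i][1]<250])
m=(cv2.morphologyEx(g,cv2.MORPH_BLACKHAT,np.ones((7,7)))>40).astype(np.uint8); n,_,st,ce=cv2.connectedComponentsWithStats(m)
print("dark",[(ce[i].round(1).tolist(),int(st[i,4])) for i in range(1,n) if 285<ce[i][0]<325 and 185<ce[i][1]<240 and st[i,4]<25])
```

```text
tray TCP 2.6 -9.7 56.0 yaw err -0.0011 F [ 5.4 -0.2  7.6] grip 27.8 t 13.0
18 [[302.5, 212.5], [286.7, 204.5], [272.3, 218.5]]
15 [[303.2, 214.0], [287.5, 205.8], [273.6, 218.2]]
12 [[303.8, 215.5], [288.3, 207.2], [274.9, 217.9]]
9 [[304.3, 217.2], [288.9, 208.7], [276.2, 217.7]]
6 [[304.7, 218.9], [289.4, 210.3], [277.4, 217.7]]
3 [[305.0, 220.7], [289.9, 211.9], [278.6, 217.7]]
yellow [([257.7, 182.2], 18), ([259.6, 190.1], 17), ([265.0, 186.0], 1), ([272.0, 190.2], 5), ([277.0, 193.0], 1), ([280.9, 202.8], 16), ([311.5, 211.0], 2), ([267.5, 218.0], 2), ([265.0, 220.8], 4), ([238.8, 231.4], 5), ([241.8, 243.9], 9), ([261.8, 247.4], 5)]
dark [([316.7, 199.0], 3), ([307.0, 201.0], 1), ([299.8, 205.4], 18), ([290.0, 205.0], 1), ([292.0, 205.0], 1), ([288.7, 209.0], 7), ([297.7, 212.7], 3), ([307.2, 216.2], 19), ([314.4, 215.6], 15), ([293.0, 218.0], 1), ([317.3, 227.3], 3), ([288.0, 228.0], 1)]
```

>>> servo_tool:
  linear:
    - [-0.003,0,0.004]
    - [-0.003,0,0.004]
    - [-0.003,0,0.004]
    - [-0.003,0,0.004]
    - [0,0,0]
    - [0,0,0]
    - [0,0,0]
    - [0,0,0]
  spin: [0,0,0,0,0,0,0,0]

```text
time: 14.05
tool_pos: [508.7, 431.6, 53.0]
tcp_rot: [3.141, 0.003, -2.942]
contact_force: [5.5, 0.1, 8.1]
grip_width: 27.9
finger_force: 30.0
```

```bash
cat > lip.py <<'E'
from h import *
tt()
c=optics.capture("side"); old=cv2.imread("pics/s7.png"); cv2.imwrite("pics/s7.png",c["frame"])
g=cv2.cvtColor(c["frame"],cv2.COLOR_BGR2GRAY).astype(int)
# brightness along the line of the lip's inside (tray x 60..67,y -46..0) : plate (bright) vs rim; optical flow near lip end of plate
p=np.float32(proj(c,[w(58,-33,38),w(50,-38,36),w(58,-20,40)])).reshape(-1,1,2)
q,st,e=cv2.calcOpticalFlowPyrLK(old,c["frame"],p,None,winSize=(9,9))
print("flow",(q-p).reshape(-1,2).round(2).tolist(),e.ravel())
E
python3 lip.py
```

```text
tray TCP 5.3 -9.7 53.0 yaw err -0.0012 F [5.5 0.1 8.1] grip 27.9 t 14.05
flow [[0.699999988079071, 1.2200000286102295], [1.1200000047683716, 0.5699999928474426], [0.8199999928474426, 0.800000011920929]] [13.020833  16.68004    4.2608023]
```

>>> servo_tool:
  linear:
    - [-0.005,0,0.006]
    - [-0.005,0,0.006]
    - [-0.005,0,0.006]
    - [-0.005,0,0.006]
    - [-0.005,0,0.006]
    - [0,0,0]
    - [0,0,0]
    - [0,0,0]
  spin: [0,0,0,0,0,0,0,0]

```text
time: 15.1
tool_pos: [513.5, 432.5, 46.8]
tcp_rot: [3.141, 0.003, -2.942]
contact_force: [6.0, 0.6, 6.6]
grip_width: 27.5
finger_force: 30.0
```

```bash
python3 lip.py
```

```text
tray TCP 10.2 -9.7 46.8 yaw err -0.0012 F [6.  0.6 6.6] grip 27.5 t 15.1
flow [[-0.4699999988079071, 1.9900000095367432], [-1.5700000524520874, 1.9700000286102295], [2.2899999618530273, 1.0299999713897705]] [15.813786  19.390175   4.9495883]
```

>>> servo_tool:
  linear:
    - [-0.005,0,0.006]
    - [-0.005,0,0.006]
    - [-0.005,0,0.006]
    - [-0.004,0,0.006]
    - [-0.003,0,0.004]
    - [0,0,0]
    - [0,0,0]
    - [0,0,0]
  spin: [0,0,0,0,0,0,0,0]

```text
time: 16.15
tool_pos: [517.5, 433.3, 40.9]
tcp_rot: [3.141, 0.002, -2.942]
contact_force: [5.5, 0.4, 5.9]
grip_width: 27.7
finger_force: 30.0
```

```bash
python3 lip.py
```

```text
tray TCP 14.3 -9.7 40.9 yaw err -0.0012 F [5.5 0.4 5.9] grip 27.7 t 16.15
flow [[0.47999998927116394, 1.2599999904632568], [-0.46000000834465027, 0.5400000214576721], [1.6200000047683716, 1.2799999713897705]] [12.825746  22.469908   3.7732768]
```

>>> servo_tool:
  linear:
    - [0,0,0.005]
    - [0,0,0.005]
    - [0,0,0]
    - [0,0,0]
    - [0,0,0]
    - [0,0,0]
    - [0,0,0]
    - [0,0,0]
  spin: [0,0,0,0,0,0,0,0]

```text
time: 17.2
tool_pos: [518.4, 433.5, 39.5]
tcp_rot: [3.141, 0.004, -2.942]
contact_force: [6.9, 1.4, 7.2]
grip_width: 27.9
finger_force: 30.0
```

```bash
python3 lip.py
```

```text
tray TCP 15.1 -9.7 39.5 yaw err -0.0012 F [6.9 1.4 7.2] grip 27.9 t 17.2
flow [[0.25999999046325684, 0.38999998569488525], [0.09000000357627869, 0.05000000074505806], [0.3499999940395355, 0.4099999964237213]] [4.6985598 6.314815  3.3140433]
```

>>> servo_tool:
  linear:
    - [-0.003,0,0.005]
    - [-0.003,0,0.005]
    - [0,0,0.004]
    - [0,0,0]
    - [0,0,0]
    - [0,0,0]
    - [0,0,0]
    - [0,0,0]
  spin: [0,0,0,0,0,0,0,0]

```text
time: 18.25
tool_pos: [518.6, 433.6, 39.1]
tcp_rot: [3.141, 0.003, -2.942]
contact_force: [-1.9, -4.2, 23.3]
grip_width: 27.9
finger_force: 30.0
```

```bash
python3 lip.py
```

```text
tray TCP 15.4 -9.7 39.1 yaw err -0.0009 F [-1.9 -4.2 23.3] grip 27.9 t 18.25
flow [[-0.019999999552965164, -0.009999999776482582], [-0.03999999910593033, -0.03999999910593033], [0.07999999821186066, -0.019999999552965164]] [1.3838735 1.6433899 1.6730967]
```

>>> servo_tool:
  linear:
    - [0,0,-0.006]
    - [-0.01,0,0]
    - [-0.01,0,0]
    - [-0.01,0,0]
    - [-0.01,0,0]
    - [-0.01,0,0]
    - [0,0,0]
    - [0,0,0]
  spin: [0,0,0,0,0,0,0,0]

```text
time: 19.3
tool_pos: [525.8, 435.3, 39.1]
tcp_rot: [-3.141, -0.003, -2.941]
contact_force: [-9.4, -4.9, 21.4]
grip_width: 27.8
finger_force: 30.0
```

```bash
python3 lip.py
```

```text
tray TCP 22.8 -9.4 39.1 yaw err 0.0001 F [-9.4 -4.9 21.4] grip 27.8 t 19.3
flow [[2.799999952316284, -2.240000009536743], [2.7699999809265137, -2.1500000953674316], [2.7899999618530273, -2.2799999713897705]] [2.8804011 3.1037807 3.1332304]
```

>>> servo_tool:
  linear:
    - [0,0,-0.006]
    - [0,0,-0.005]
    - [-0.005,0,0]
    - [-0.005,0,0]
    - [0,0,0]
    - [0,0,0]
    - [0,0,0]
    - [0,0,0]
  spin: [0,0,0,0,0,0,0,0]

```text
time: 20.35
tool_pos: [528.6, 435.7, 39.2]
tcp_rot: [-3.141, -0.002, -2.941]
contact_force: [-1.6, -1.2, 9.0]
grip_width: 27.8
finger_force: 30.0
```

```bash
python3 lip.py
```

```text
tray TCP 25.6 -9.6 39.2 yaw err -0.0006 F [-1.6 -1.2  9. ] grip 27.8 t 20.35
flow [[0.9599999785423279, -0.5600000023841858], [1.0, -0.8299999833106995], [0.9900000095367432, -0.7799999713897705]] [2.3407922 3.8930042 1.8742284]
```

>>> servo_tool:
  linear:
    - [0,0,-0.004]
    - [-0.005,0,0]
    - [-0.005,0,0]
    - [-0.005,0,0]
    - [0,0,0]
    - [0,0,0]
    - [0,0,0]
    - [0,0,0]
  spin: [0,0,0,0,0,0,0,0]

```text
time: 21.4
tool_pos: [529.0, 435.7, 39.2]
tcp_rot: [-3.14, -0.008, -2.941]
contact_force: [-9.9, -4.0, 10.3]
grip_width: 27.6
finger_force: 30.0
```

```bash
python3 lip.py
```

```text
tray TCP 26.0 -9.7 39.2 yaw err -0.0003 F [-9.9 -4.  10.3] grip 27.6 t 21.4
flow [[0.1899999976158142, -0.25999999046325684], [0.38999998569488525, -0.23000000417232513], [0.3499999940395355, -0.3400000035762787]] [2.9515176 4.123714  3.248071 ]
```

>>> servo_tool:
  linear:
    - [0.008,0,0]
    - [0,0,0]
    - [0,0,0]
    - [0,0,0]
    - [0,0,-0.01]
    - [0,0,-0.02]
    - [0,0,-0.03]
    - [0,0,-0.05]
  spin: [0,0,0,0,0,0,0,0]
  hand: -0.35

```text
time: 22.45
tool_pos: [530.8, 436.1, 62.1]
tcp_rot: [-3.142, -0.0, -2.942]
contact_force: [-0.1, 0.4, 0.3]
grip_width: 30.0
finger_force: 0.0
```

```bash
python3 lip.py
```

```text
tray TCP 27.9 -9.7 62.1 yaw err -0.0007 F [-0.1  0.4  0.3] grip 30.0 t 22.45
flow [[-18.610000610351562, 15.619999885559082], [0.5400000214576721, -0.25], [0.029999999329447746, -9.479999542236328]] [43.3687    11.882716   2.4911265]
```

Released and clear of contact. I rise straight up, then back off so the top and wrist cameras can check it.

>>> servo_tool:
  linear:
    - [0,0,-0.1]
    - [0,0,-0.2]
    - [0,0,-0.25]
    - [0,0,-0.25]
    - [0.15,0,0]
    - [0.15,0,0]
    - [0,0,0]
    - [0,0,0]
  spin: [0,0,0,0,0,0,0,0]

```text
time: 23.5
tool_pos: [472.7, 424.4, 222.1]
tcp_rot: [3.141, 0.001, -2.942]
contact_force: [-0.5, 0.1, 0.1]
grip_width: 30.0
finger_force: 0.0
```

Run:
```python
from h import *
tt()
c=optics.capture("wrist"); cv2.imwrite("pics/w9.png",c["frame"])
hsv=cv2.cvtColor(c["frame"],cv2.COLOR_BGR2HSV)
# tray/plate features: predicted pixel vs measured for the home pose
P={"relay":[w(17+x,y,68) for x,y in((-13,-24),(23,-24),(23,4),(-13,4))],"plate bare":[w(-43,40,14),w(-43,-40,14)],"rivets":[w(-74,-36,41),w(-74,36,41),w(74,36,41),w(74,-36,41)],"stud":[w(17+47,8,21)]}
for k,v in P.items(): print(k,proj(c,v).round(1).tolist())
m=cv2.inRange(hsv,(15,110,90),(35,255,255)); n,_,st,ce=cv2.connectedComponentsWithStats(m)
x0,y0=proj(c,[w(0,0,30)])[0]
print("yellow",[(ce[i].round(1).tolist(),int(st[i,4])) for i in range(1,n) if abs(ce[i][0]-x0)<80 and abs(ce[i][1]-y0)<110 and st[i,4]>2])
b=(hsv[...,2]>190).astype(np.uint8); b=cv2.morphologyEx(b,cv2.MORPH_OPEN,np.ones((3,3)))
n,l,st,ce=cv2.connectedComponentsWithStats(b)
print("bright",[(st[i].tolist(),cv2.minAreaRect(np.argwhere(l==i)[:,::-1].astype(np.float32))) for i in range(1,n) if abs(ce[i][0]-x0)<60 and abs(ce[i][1]-y0)<90 and st[i,4]>60])
```

```text
tray TCP -31.4 -9.5 222.1 yaw err -0.0007 F [-0.5  0.1  0.1] grip 30.0 t 23.5
relay [[307.4, 211.9], [307.8, 239.5], [330.7, 239.5], [331.0, 211.9]]
plate bare [[357.3, 164.0], [296.6, 164.0]]
rivets [[297.4, 142.6], [357.7, 142.6], [353.5, 253.4], [300.2, 253.4]]
stud [[332.3, 240.1]]
yellow [([308.9, 134.8], 20), ([345.5, 134.8], 23), ([297.4, 142.6], 27), ([357.6, 143.0], 22), ([344.8, 201.0], 10), ([352.9, 200.9], 8), ([344.2, 206.5], 10), ([352.7, 207.0], 7), ([344.2, 212.5], 10), ([352.3, 212.5], 6), ([344.0, 218.0], 9), ([352.1, 217.9], 8), ([344.0, 223.2], 10), ([351.9, 223.1], 8), ([344.0, 228.8], 10), ([351.9, 228.9], 8), ([344.0, 234.0], 9), ([333.5, 238.6], 32), ([299.6, 253.3], 20), ([265.7, 287.8], 129), ([376.2, 287.3], 139)]
bright [([272, 86, 45, 46, 1374], ((294.0, 108.5), (45.0, 44.0), 90.0)), ([364, 106, 53, 117, 2754], ((381.5765075683594, 168.16549682617188), (118.62775421142578, 48.286163330078125), 79.24202728271484)), ([334, 160, 17, 6, 78], ((342.0, 162.5), (5.0, 16.0), 90.0)), ([261, 178, 25, 39, 700], ((273.0, 197.0), (38.0, 24.0), 90.0)), ([300, 178, 55, 62, 1714], ((327.0, 208.5), (61.0, 54.0), 90.0)), ([301, 220, 9, 19, 167], ((305.0, 229.0), (18.0, 8.0), 90.0)), ([303, 258, 37, 13, 399], ((321.0, 264.0), (12.0, 36.0), 90.0))]
```

Run:
```python
from h import *
c=optics.capture("wrist"); s=optics.capture("side")
print("term centre meas (348.2,217.9) pred",[proj(c,[w(29,27,10+h)])[0].round(1).tolist() for h in(13,16,19)])
print("stud pred z14,18,21",proj(c,[w(64,8,14),w(64,8,18),w(64,8,21)]).round(1).tolist())
hsv=cv2.cvtColor(s["frame"],cv2.COLOR_BGR2HSV); m=cv2.inRange(hsv,(15,110,90),(35,255,255)); n,_,st,ce=cv2.connectedComponentsWithStats(m)
x0,y0=proj(s,[w(0,0,30)])[0]
print("side yellow",[(ce[i].round(1).tolist(),int(st[i,4])) for i in range(1,n) if abs(ce[i][0]-x0)<50 and abs(ce[i][1]-y0)<45 and st[i,4]>1])
print("side pred stud,term ends,rivets",proj(s,[w(64,8,18),w(4,24,25),w(54,24,25),w(-74,-36,41),w(-74,36,41),w(74,-36,41)]).round(1).tolist())
# relay in side view: pale bright column
for z in(14,68): print("relay corners z",z,proj(s,[w(4,-24,z),w(40,-24,z),w(4,4,z),w(40,4,z)]).round(1).tolist())
g=cv2.cvtColor(s["frame"],cv2.COLOR_BGR2GRAY)
x0,y0=[int(v) for v in proj(s,[w(22,-10,45)])[0]]
L=cv2.createLineSegmentDetector().detect(cv2.GaussianBlur(cv2.resize(g[y0-40:y0+40,x0-40:x0+40],None,fx=4,fy=4,interpolation=cv2.INTER_CUBIC),(0,0),1.5))[0].reshape(-1,4)
for a in L:
    d=a[2:]-a[:2]
    if abs(d[1])>3*abs(d[0]) and abs(d[1])>40: print("vert",(a/4+np.array([x0-40,y0-40]*2)).round(1),np.degrees(np.arctan2(d[0],d[1])).round(1))
```

```text
term centre meas (348.2,217.9) pred [[346.7, 217.5], [346.9, 218.3], [347.1, 219.2]]
stud pred z14,18,21 [[332.2, 238.0], [332.3, 239.2], [332.4, 240.2]]
side yellow [([288.0, 198.0], 3), ([311.0, 211.0], 5), ([295.0, 213.5], 2), ([275.5, 217.0], 2), ([272.1, 220.3], 9), ([239.0, 231.5], 6), ([241.7, 243.9], 15), ([262.2, 247.4], 5), ([256.3, 254.5], 15)]
side pred stud,term ends,rivets [[293.8, 212.2], [269.8, 220.2], [285.6, 209.1], [261.4, 247.1], [238.5, 231.0], [310.6, 210.7]]
relay corners z 14 [[285.3, 233.6], [296.7, 225.1], [276.4, 227.9], [287.8, 219.6]]
relay corners z 68 [[283.6, 215.2], [295.5, 206.7], [274.4, 209.5], [286.3, 201.3]]
vert [317.  212.4 316.8 226.2] -0.4
vert [246.9 198.7 250.7 186.9] 162.1
vert [313.7 247.5 312.7 235.2] -175.3
```

```bash
python3 -c "
from plant import workorder; print(workorder.close_job())"
```

```text
the job is handed in; nothing more can be done
None
```

I fitted the plate in the tray flat on the rails, under both flange and lip, and handed the job in at about 24 s; the camera check put it within about 2 mm of home, with no verdict returned.

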